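# Clamp a tip box on the shaker with the spring bar

### The job

Secure the blue-based tip box on the shaker: push it back against the stop at the rear of the platform, move the spring bar back along the two side rails until it drops into the yellow-marked notches in front of the box, and press both ends of the bar down until both sprung pins have snapped fully into the recesses in the rails. Keep the tip box upright on the platform, and leave the green-based tip box, the amber bottle and the beaker where they stand.

Things in the scene. Friction and masses are not known exactly. Their poses are not given: they have to be found in the camera images.
- shaker: Low white lab shaker with a dark platform, fixed to the worktop, 250 (x) x 180 (y) x 121 mm. Origin: centre of its underside. x points to its rear (away from its display and knob), y to its left, z up. Platform top at z = 62 mm. Two aluminium side rails stand on it along x from x = -112 to +70 mm, inner faces at y = +73 and -73 mm.
- notch_left (a point): Left rail's notch, on the inner top edge: (4.5, 73, 114.5) mm in the shaker's frame. The notch (yellow) is a 27 mm wide gap in the rail's top; its bottom slopes inward and down, 60 degrees from level. Below the slope is the pin recess, 30 mm wide, 12 mm high, 8 mm deep, its centre 20.5 mm below this point.
- notch_right (a point): The same point of the right rail's notch: (4.5, -73, 114.5) mm in the shaker's frame. The rails mirror each other. Their tops are flat ledges, 8 mm wide, at z = 114.5 mm, with a 6 mm thick outer wall 6 mm higher. Under each recess a lug juts 8 mm inward; the seated bar's ends rest on it.
- seat_mid (a point): Point midway between the two rail recesses, at their centre height: (4.5, 0, 94) mm in the shaker's frame. The middle of the bar lies here when it is seated.
- back_stop (a point): Foot of the middle of the rear stop's front face: (108, 0, 62) mm in the shaker's frame. The stop is an aluminium bar 34 mm high across the platform.
- bar: Loose spring bar, steel, 24 (x) x 142 (y) x 14 (z) mm, 0.2 kg, two orange press pads on top, a flat sprung brass pin at each end. Origin: middle of the bar, at the pins' mid-height. y runs along the bar (to the shaker's left at the start), z up. It starts across the rails in front of the tip box, pins on the ledges, origin 5 mm above them. Slid back, its pins drop about 8 mm into the notches.
- pad_left (a point): Centre of the top of the orange press pad (24 x 30 mm) at (0, 34, 25) mm in the bar's frame. Pressed here, once the pins lie in the notches, this end goes down a further 17 mm; the slope forces its pin 5 mm inward, then it snaps out into the recess. Takes roughly 5 to 15 N; the two ends can be pressed one after the other.
- pad_right (a point): The same for the other pad, at (0, -34, 25) mm in the bar's frame.
- pin_left (a joint): Spring pin at the bar's +y end, 24 mm wide, 10 mm high, round nose; nose to nose 156 mm with both out. In m: 0 fully out, growing as it is pushed into the bar (limit 0.009; spring 1.5 N at 0, 2.8 N at 0.005).
- pin_right (a joint): The same for the pin at the bar's -y end.
- tip_box_0: Loose box of pipette tips, blue base and clear lid (fixed), 89 (x) x 119 (y) x 86 mm, about 0.16 kg, on the shaker platform between the rails, 1 to 3 cm in front of the rear stop. Origin: centre of its underside. Home against the stop its centre is at x = +63.5 mm in the shaker's frame, its front face 2.5 mm behind the seated bar.
- green_tip_box: Bystander: box of pipette tips with a green base, 89 x 119 x 86 mm, behind the shaker. Origin: centre of its underside.
- amber_bottle: Bystander: square amber bottle, 58 x 58 x 154 mm, behind the shaker. Origin: centre of its underside.
- beaker: Bystander: small clear beaker, 52 mm across, 66 mm high, left of the shaker. Origin: centre of its underside.
Things that resemble listed ones, but are neither listed nor needed, are in the scene too. Leave any black look-alike of the bar alone.

How it is judged:
By the outcome, as a careful person would: the job done as asked, in the order asked, and still so for the second after the job is handed in, with the robot touching nothing.
It also fails if it takes over 38 s, if anything falls off the work surface, if the arm or the gripper's body presses on something with over 40 N, if the wrist force passes 120 N, or if a joint passes its speed limit or range.

### The arm

A 6-joint arm with a two-finger parallel gripper is mounted at the origin on a cart in front of the work surface, level with it; the furniture and walls round the work are solid. World frame = base frame: x ahead of the robot, y to its left, z up, the work surface at z = 0. Lengths are in m, angles in rad, forces in N, time in s.
With the tool pointing down it reaches from about 0.3 to 0.75 m from the base axis. Payload 8.5 kg.
Tool frame: the origin (TCP) lies midway between the tips of the shut fingers; the grasp point (between the pads) lies 19 mm behind it (grasp_offset is the distance from the TCP to the grasp point, in m); z points along the fingers, y is the line along which they close (so a half turn about z gives the same grasp; the last joint's range is limited). The gripper opens to 85 mm and grips with 20 to 120 N. Pads are 22 mm wide; open, the fingers measure 114 mm over their backs; the gripper's body (76 mm by 85 mm) begins 54 mm behind the grasp point. The pads swing forward as they close: fully open they stand 13 mm farther back than shut.
Start: joints at [0.957, 0.381, 1.297, -0, 1.464, -0.215], TCP at [0.214, 0.507, 0.231] pointing down, gripper open.
Joint ranges: [-3.11, 3.11], [-0.89, 2.33], [0.22, 2.48], [-1.42, 4.56], [0.17, 2.85], [-2.88, 2.88]. Speed limits (rad/s): [2.39, 2.39, 3.14, 3.14, 3.14, 3.14].

### API

Orientations are given as a rotation vector (axis times angle).
In Python, from cell import get_obs, snapshot, camera_model, close_job, grasp_offset gives the robot as it stands.
- The arm moves only by the tool drive_tool, never from a script. Its argument "increments" is a list of rows, each an object of numbers: "tx", "ty", "tz": the shift along the world's x, y, z in m; "yaw": the turn about the world's z in degrees. A call has 1 to 10 rows; each row shifts and turns the commanded pose from where the row before left it; what a row does not reach is not made up. A row lasts 1/8 s, in which the tool goes at most 62.5 mm and 10.7 degrees, less where a joint would pass 70% of its speed; a pose out of reach is approached as far as the arm can. A call with a gripper value outside its range is refused whole. "claw" is the finger opening in m, from 0 to 0.0854, set as the call begins (left out, the last holds). The fingers move at their own pace and stop on an object; "squeeze" is the grip in N (left out, the last holds). Time passes only in rows, so rows that do not move let the fingers close. It gives the time, the measured TCP pose, the force, the opening and the grip force at its end, in the units of the state.
- get_obs(): the state, without advancing time (a new reading comes with each control period).
- snapshot(name): name is "scene" or "top"; returns the picture (400x640x3 uint8, red, green, blue); there is no depth.
- camera_model(name): a dict with "fx", "fy", "cx", "cy" (pixels), "rvec" (rotation vector, rad) and "tvec" (3), from world to camera coordinates, as OpenCV has them. Camera axes: x right, y down, z forward; pixel columns grow to the right and rows downward; lengths in m; the calibration is good to about 2 mm. A picture is of the moment at which its call begins. camera_model takes no time and is no camera call.
- close_job(): hands the job in; it is judged then, once.
The state is a dict: "time_s": time; "joint_pos": joint angles; "dq": joint speeds; "effort": joint torques, N m; "position": TCP position; "eef_rot": TCP orientation; "wrist_force": force on the tool from outside, world axes, zero at the start; "ft_torque": the same for the moment, N m; "grip_width": opening from 0.0 (shut) to 1.0 (fully open); "gripper_force": force on a finger pad.
Only numpy, scipy, OpenCV 4.12 (cv2) and the standard library are available. Lean on these libraries where they do the work, as an engineer would, in place of code of your own. Each camera call takes 0.05 s, during which the arm holds its last target. There are 200 camera calls.

## Working session

There is one attempt and no reset: what is moved stays moved. The work goes in short steps, Python scripts to look and compute and a tool call to move; the robot and the scene stay as the last step left them, time stands still between calls to the robot, and variables do not carry over. Pictures are saved under pics/ and viewed, at most 10 in all, crops included, and the job is handed in when it is done.

Besides the shell and the picture viewer there is one more tool, called after "Request:" by a JSON object that holds its "op" and its "data", one argument or row to a line. drive_tool: Moves the arm, as the interface text tells. Its arguments: {"type":"object","properties":{"increments":{"type":"array","items":{"type":"object","properties":{"tx":{"type":"number"},"ty":{"type":"number"},"tz":{"type":"number"},"yaw":{"type":"number"}}}},"claw":{"type":"number"},"squeeze":{"type":"number"}},"required":["increments"]}

```bash
mkdir -p pics; python3 - <<'E'
from cell import *
import cv2
for n in("scene","top"):
    cv2.imwrite(f"pics/{n}0.png",snapshot(n)[:,:,::-1]); print(camera_model(n))
print(get_obs(),grasp_offset)
E
```

```text
{'fx': 511.3707647951685, 'fy': 511.3707647951685, 'cx': 319.3427776184313, 'cy': 190.64680435096525, 'rvec': array([ 0.20726033, -2.60074631,  1.63777404]), 'tvec': array([0.6031533 , 0.16555816, 1.47067478])}
{'fx': 507.11949021032643, 'fy': 507.11949021032643, 'cx': 315.6090465247365, 'cy': 204.66324027985954, 'rvec': array([ 2.15379894, -2.19749514,  0.11167618]), 'tvec': array([-0.02078918,  0.63117455,  1.34100106])}
{'time_s': 0.1, 'joint_pos': array([ 9.56706119e-01,  3.81137412e-01,  1.29815162e+00,  1.96851642e-05,
        1.46360960e+00, -2.15310373e-01]), 'dq': array([ 1.54040169e-03, -3.57132775e-03, -2.01512790e-03,  1.31730065e-03,
       -1.05348229e-03, -6.77586572e-05]), 'effort': array([ 4.77841299e-03, -4.49213147e+01, -2.31656563e+01, -1.10895785e-04,
        3.67005690e-03,  1.65073527e-05]), 'position': array([0.21341218, 0.50662739, 0.23078005]), 'eef_rot': array([-6.22154947e-01, -3.07881563e+00,  1.86482378e-03]), 'wrist_force': array([-0.62200324,  0.23577069,  0.16403057]), 'ft_torque': array([-0.03119143,  0.00196451, -0.02647297]), 'gripper_force': 0.0, 'grip_width': 0.9992540279703399} 0.0187
```

View pics/scene0.png

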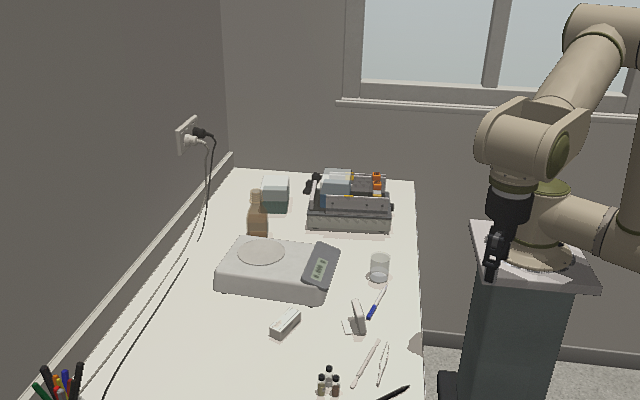

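View pics/top0.png

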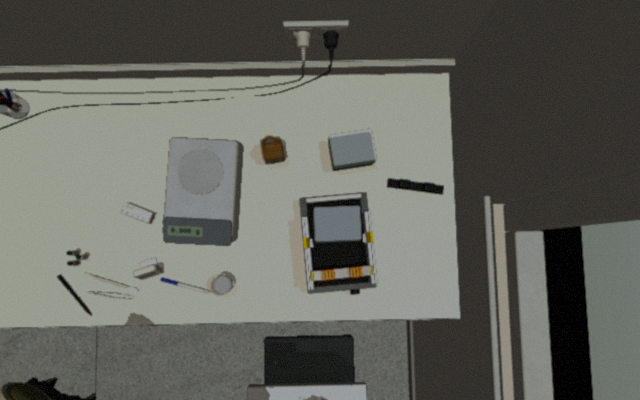

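The scene view has the shaker at about (350,205). In the top view it is at (338,242), with the bar with orange pads at (342,273) and the blue box at (338,224). The look-alikes in the top view are the black bar at (415,186) and the green box at (352,149). I'll take a close crop to measure from.

```bash
python3 - <<'E'
import cv2,numpy as np
a=cv2.imread("pics/top0.png")[185:300,285:395]; b=cv2.imread("pics/scene0.png")[160:240,295:405]
a=cv2.resize(a,None,fx=5,fy=5,interpolation=cv2.INTER_CUBIC);a=cv2.convertScaleAbs(a,alpha=1.3)
cv2.imwrite("pics/topc.png",a)
cv2.imwrite("pics/scenec.png",cv2.resize(b,None,fx=7,fy=7,interpolation=cv2.INTER_CUBIC))
E
```

```text
(no output)
```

View pics/topc.png

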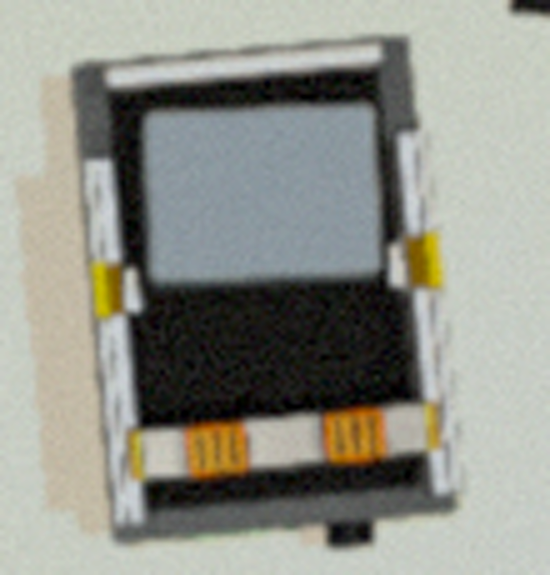

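View pics/scenec.png

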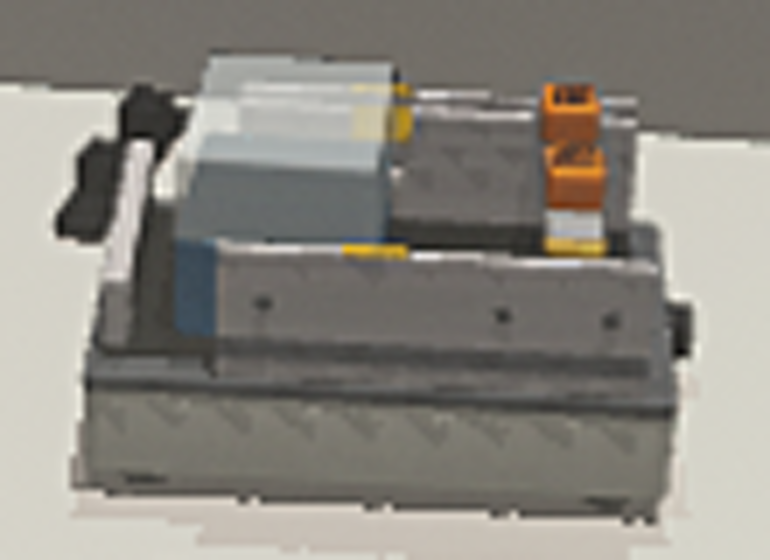

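```bash
cat > h.py <<'E'
import numpy as np,cv2
from scipy.optimize import least_squares
from cell import *
def cm(n):
    c=camera_model(n);R=cv2.Rodrigues(np.array(c['rvec']))[0]
    K=np.array([[c['fx'],0,c['cx']],[0,c['fy'],c['cy']],[0,0,1]]);return K,R,np.array(c['tvec']),c
def proj(n,P):
    K,R,t,c=cm(n);return cv2.projectPoints(np.array(P,float),c['rvec'],c['tvec'],K,None)[0][:,0]
def back(n,px,z):
    K,R,t,c=cm(n);d=R.T@np.linalg.inv(K)@np.array([*px,1.]);o=-R.T@t
    return o+d*(z-o[2])/d[2]
def T(s,P): # shaker(x,y,yaw) -> world, P in shaker frame
    P=np.atleast_2d(P).astype(float);c,q=np.cos(s[2]),np.sin(s[2])
    return np.c_[s[0]+c*P[:,0]-q*P[:,1],s[1]+q*P[:,0]+c*P[:,1],P[:,2]]
E
python3 - <<'E'
from h import *
o=np.array([285,185]); tp=lambda u,v:(np.array([u,v])+.5)/5-.5+o
sc=lambda u,v:(np.array([u,v])+.5)/7-.5+np.array([295,160])
M=[("top",(107,290),(4.5,80,113)),("top",(424,260),(4.5,-80,113)),
("top",(99,160),(70,80,117)),("top",(408,132),(70,-80,117)),("top",(130,522),(-112,80,117)),("top",(443,492),(-112,-80,117)),
("top",(75,65),(125,90,62)),("top",(408,38),(125,-90,62)),("top",(115,541),(-125,90,62)),("top",(455,507),(-125,-90,62)),
("scene",(376,246),(4.5,87,118)),]
def f(s):
    return np.concatenate([proj(n,T(s,np.array(P)/1e3))[0]-(tp if n=="top" else sc)(*p) for n,p,P in M])
r=least_squares(f,[.5,-.05,0],loss='soft_l1');s=r.x;print(s,np.rad2deg(s[2]));print(f(s).reshape(-1,2).round(2))
def inv(w): 
    c,q=np.cos(s[2]),np.sin(s[2]);d=w[:2]-s[:2];return np.array([c*d[0]+q*d[1],-q*d[0]+c*d[1]])
for nm,p,z in [("padL",(217,449),.1445),("padR",(355,434),.1445)]+[("lid",p,.148) for p in((145,110),(375,102),(381,274),(150,285))]+[("pinL",(138,455),.1195),("pinR",(431,426),.1195)]:
    w=back("top",tp(*p),z);print(nm,w.round(4),(inv(w)*1e3).round(1))
for nm,p,z in [("padR",(571,93),.1445),("padL",(576,155),.1445)]:
    w=back("scene",sc(*p),z);print(nm,w.round(4),(inv(w)*1e3).round(1))
np.save("s.npy",s)
E
```

```text
[ 0.52871983 -0.08741141  0.06922678] 3.9664024921116017
[[ 0.27 -0.23]
 [-0.04  0.09]
 [-0.43 -0.16]
 [ 0.76 -0.17]
 [-0.25  0.01]
 [ 0.98  0.18]
 [-0.86  0.01]
 [ 0.24 -0.59]
 [-0.55  0.11]
 [ 0.34  0.62]
 [ 0.03  1.58]]
padL [ 0.4478 -0.0594  0.1445] [-78.8  33.6]
padR [ 0.4537 -0.1271  0.1445] [-77.6 -34.4]
lid [ 0.6146 -0.0275  0.148 ] [89.9 53.9]
lid [ 0.6164 -0.1412  0.148 ] [ 83.7 -59.7]
lid [ 0.5315 -0.1417  0.148 ] [ -1.  -54.4]
lid [ 0.5284 -0.0282  0.148 ] [ 3.8 59.1]
pinL [ 0.4446 -0.0206  0.1195] [-79.3  72.4]
pinR [ 0.4559 -0.1673  0.1195] [-78.1 -74.6]
padR [ 0.4542 -0.1253  0.1445] [-76.9 -32.6]
padL [ 0.4491 -0.0598  0.1445] [-77.5  33.1]
```

Every measurement agrees with the given sizes: the pads are ±34 mm from the bar's centre, the bar is at shaker x ≈ -78 mm, and the box centre is at about +44 mm. The bar is the one with orange pads at top-view (342,273), not the black one at (415,186). Next I'll work out the waypoints.

```bash
python3 - <<'E'
from h import *
from scipy.spatial.transform import Rotation as Ro
s=np.load("s.npy");o=get_obs();R=Ro.from_rotvec(o['eef_rot']).as_matrix()
print("tool y",R[:,1].round(3),np.rad2deg(np.arctan2(R[1,1],R[0,1])),"want +-",90+np.rad2deg(s[2]))
for x in(-35,-11-0.5,8,-108,-18.5,2):print(x,(T(s,(x/1e3,0,0))[0]).round(4))
print(o['position'],o['joint_pos'])
E
```

```text
tool y [ 0.388  0.922 -0.001] 67.15148801183867 want +- 93.9664024921116
-35 [ 0.4938 -0.0898  0.    ]
-11.5 [ 0.5172 -0.0882  0.    ]
8 [ 0.5367 -0.0869  0.    ]
-108 [ 0.421  -0.0949  0.    ]
-18.5 [ 0.5103 -0.0887  0.    ]
2 [ 0.5307 -0.0873  0.    ]
[0.21341218 0.50662739 0.23078005] [ 9.56706119e-01  3.81137412e-01  1.29815162e+00  1.96851642e-05
  1.46360960e+00 -2.15310373e-01]
```

Request:
{"op": "drive_tool", "data": {
  "claw": 0.06,
  "increments": [
    {"tx":0.02,"ty":-0.0426,"yaw":1.9},
    {"tx":0.02,"ty":-0.0426,"yaw":1.9},
    {"tx":0.02,"ty":-0.0426,"yaw":1.9},
    {"tx":0.02,"ty":-0.0426,"yaw":1.9},
    {"tx":0.02,"ty":-0.0426,"yaw":1.9},
    {"tx":0.02,"ty":-0.0426,"yaw":1.9},
    {"tx":0.02,"ty":-0.0426,"yaw":1.9},
    {"tx":0.02,"ty":-0.0426,"yaw":1.9},
    {"tx":0.02,"ty":-0.0426,"yaw":1.9},
    {"tx":0.02,"ty":-0.0426,"yaw":1.9}
  ]
}}

```text
invalid input
```

Request:
{"op": "drive_tool", "data": {
  "increments": [
    {"tx":0.02,"ty":-0.0426,"yaw":1.9},
    {"tx":0.02,"ty":-0.0426,"yaw":1.9},
    {"tx":0.02,"ty":-0.0426,"yaw":1.9},
    {"tx":0.02,"ty":-0.0426,"yaw":2.1},
    {},
    {}
  ]
}}

```text
invalid input
```

Request:
{"op": "drive_tool", "data": {
  "claw": 0.06,
  "increments": [
    {"tx":0.02,"ty":-0.0426,"tz":0,"yaw":1.9},
    {"tx":0.02,"ty":-0.0426,"tz":0,"yaw":1.9},
    {"tx":0.02,"ty":-0.0426,"tz":0,"yaw":1.9},
    {"tx":0.02,"ty":-0.0426,"tz":0,"yaw":1.9},
    {"tx":0.02,"ty":-0.0426,"tz":0,"yaw":1.9},
    {"tx":0.02,"ty":-0.0426,"tz":0,"yaw":1.9},
    {"tx":0.02,"ty":-0.0426,"tz":0,"yaw":1.9},
    {"tx":0.02,"ty":-0.0426,"tz":0,"yaw":1.9},
    {"tx":0.02,"ty":-0.0426,"tz":0,"yaw":1.9},
    {"tx":0.02,"ty":-0.0426,"tz":0,"yaw":1.9}
  ]
}}

```text
time_s: 1.35
position: [0.4139, 0.0793, 0.2312]
eef_rot: [-0.104, -3.14, -0.0]
wrist_force: [0.6, 0.2, -0.5]
grip_width: 0.71
gripper_force: 0.0
```

Request:
{"op": "drive_tool", "data": {
  "increments": [
    {"tx":0.02,"ty":-0.0426,"tz":0,"yaw":1.9},
    {"tx":0.02,"ty":-0.0426,"tz":0,"yaw":1.9},
    {"tx":0.02,"ty":-0.0426,"tz":0,"yaw":1.9},
    {"tx":0.02,"ty":-0.0415,"tz":0,"yaw":2.1},
    {"tx":0,"ty":0,"tz":-0.03,"yaw":0},
    {"tx":0,"ty":0,"tz":-0.03,"yaw":0},
    {"tx":0,"ty":0,"tz":0,"yaw":0}
  ]
}}

```text
time_s: 2.22
position: [0.4926, -0.0881, 0.1697]
eef_rot: [0.108, -3.135, -0.003]
wrist_force: [-0.1, 0.4, 0.8]
grip_width: 0.703
gripper_force: 0.0
```

```bash
python3 - <<'E'
from h import *
a=snapshot("top")[185:300,285:395,::-1];b=snapshot("scene")[130:240,295:405,::-1]
f=lambda i:cv2.resize(i,(390,400),interpolation=cv2.INTER_CUBIC)
cv2.imwrite("pics/1.png",np.hstack([f(a),f(b)]))
E
```

```text
(no output)
```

View pics/1.png

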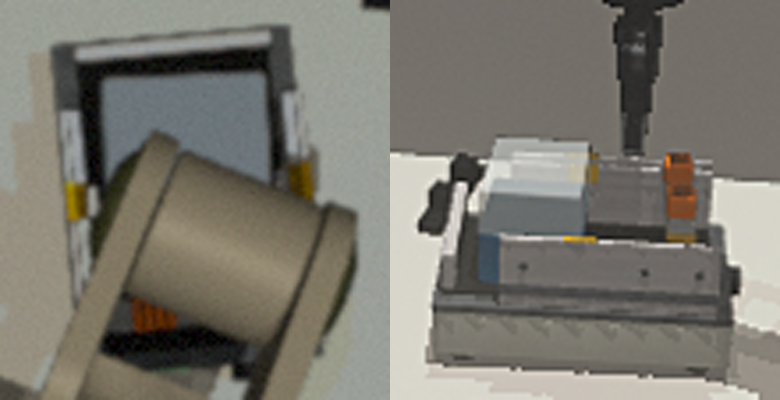

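Request:
{"op": "drive_tool", "data": {
  "increments": [
    {"tx":0,"ty":-0.0015,"tz":-0.03,"yaw":0},
    {"tx":0,"ty":0,"tz":-0.03,"yaw":0},
    {"tx":0,"ty":0,"tz":-0.019,"yaw":0},
    {"tx":0,"ty":0,"tz":0,"yaw":0}
  ]
}}

```text
time_s: 2.82
position: [0.4937, -0.0899, 0.0927]
eef_rot: [0.109, -3.139, -0.0]
wrist_force: [0.7, 0.8, -0.0]
grip_width: 0.699
gripper_force: 0.0
```

Request:
{"op": "drive_tool", "data": {
  "increments": [
    {"tx":0.008,"ty":0.0005,"tz":0,"yaw":0},
    {"tx":0.008,"ty":0.0005,"tz":0,"yaw":0},
    {"tx":0.006,"ty":0.0004,"tz":0,"yaw":0},
    {"tx":0.004,"ty":0.0003,"tz":0,"yaw":0},
    {"tx":0.004,"ty":0.0003,"tz":0,"yaw":0},
    {"tx":0.004,"ty":0.0003,"tz":0,"yaw":0}
  ]
}}

```text
time_s: 3.58
position: [0.5277, -0.0876, 0.0923]
eef_rot: [0.108, -3.139, -0.0]
wrist_force: [-2.0, 0.2, 0.9]
grip_width: 0.702
gripper_force: 0.0
```

Request:
{"op": "drive_tool", "data": {
  "increments": [
    {"tx":0.003,"ty":0.0002,"tz":0,"yaw":0},
    {"tx":0.003,"ty":0.0002,"tz":0,"yaw":0},
    {"tx":0,"ty":0,"tz":0,"yaw":0}
  ]
}}

```text
time_s: 3.95
position: [0.5338, -0.0873, 0.0923]
eef_rot: [-0.108, 3.139, -0.0]
wrist_force: [0.1, -0.5, 0.2]
grip_width: 0.704
gripper_force: 0.0
```

Request:
{"op": "drive_tool", "data": {
  "increments": [
    {"tx":0.0015,"ty":0.0001,"tz":0,"yaw":0},
    {"tx":0,"ty":0,"tz":0,"yaw":0}
  ]
}}

```text
time_s: 4.2
position: [0.5342, -0.0871, 0.0922]
eef_rot: [0.109, -3.137, -0.0]
wrist_force: [-5.6, -1.5, 1.9]
grip_width: 0.7
gripper_force: 0.0
```

Request:
{"op": "drive_tool", "data": {
  "increments": [
    {"tx":0.0015,"ty":0.0001,"tz":0,"yaw":0},
    {"tx":0,"ty":0,"tz":0,"yaw":0}
  ]
}}

```text
time_s: 4.45
position: [0.5347, -0.0869, 0.0922]
eef_rot: [0.109, -3.135, -0.001]
wrist_force: [-10.7, -1.7, 4.9]
grip_width: 0.697
gripper_force: 0.0
```

Request:
{"op": "drive_tool", "data": {
  "increments": [
    {"tx":-0.01,"ty":-0.0007,"tz":0,"yaw":0},
    {"tx":-0.02,"ty":-0.0014,"tz":0,"yaw":0},
    {"tx":0,"ty":0,"tz":0.04,"yaw":0},
    {"tx":0,"ty":0,"tz":0.05,"yaw":0},
    {"tx":-0.03,"ty":-0.002,"tz":0,"yaw":0},
    {"tx":-0.04,"ty":-0.0028,"tz":0,"yaw":0},
    {"tx":-0.018,"ty":-0.0012,"tz":0,"yaw":0},
    {"tx":0,"ty":0,"tz":0,"yaw":0}
  ]
}}

```text
time_s: 5.45
position: [0.4179, -0.0952, 0.1826]
eef_rot: [-0.107, 3.139, -0.0]
wrist_force: [-0.2, -0.1, 0.2]
grip_width: 0.698
gripper_force: 0.0
```

```bash
python3 - <<'E'
from h import *
a=snapshot("top")[185:300,285:395,::-1];b=snapshot("scene")[130:240,295:405,::-1]
f=lambda i:cv2.resize(i,(390,400),interpolation=cv2.INTER_CUBIC)
cv2.imwrite("pics/2.png",np.hstack([f(a),f(b)]))
E
```

```text
(no output)
```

View pics/2.png

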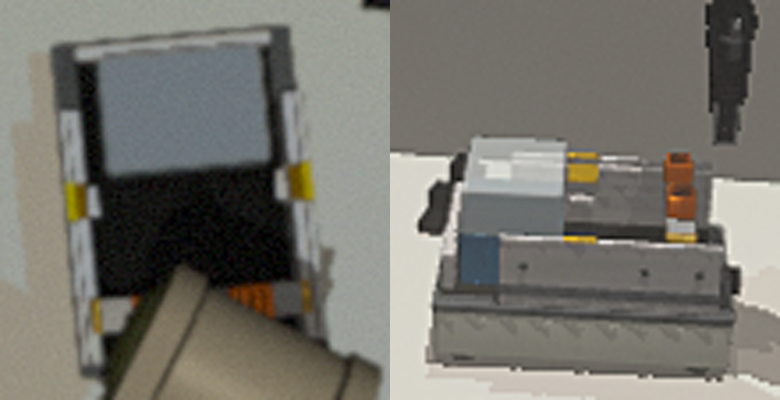

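The box is flush and square against the stop: its lid's rear edge, at row 47 of the left crop, meets the stop. Next I'll lower in front of the bar and push it.

Request:
{"op": "drive_tool", "data": {
  "increments": [
    {"tx":0,"ty":0,"tz":-0.04,"yaw":0},
    {"tx":0,"ty":0,"tz":-0.039,"yaw":0},
    {"tx":0,"ty":0,"tz":0,"yaw":0},
    {"tx":0.004,"ty":0.0003,"tz":0,"yaw":0},
    {"tx":0.004,"ty":0.0003,"tz":0,"yaw":0},
    {"tx":0.004,"ty":0.0003,"tz":0,"yaw":0},
    {"tx":0.004,"ty":0.0003,"tz":0,"yaw":0}
  ]
}}

```text
time_s: 6.42
position: [0.4349, -0.094, 0.1038]
eef_rot: [-0.108, 3.139, -0.001]
wrist_force: [-1.6, -0.7, 1.4]
grip_width: 0.704
gripper_force: 1.0
```

Request:
{"op": "drive_tool", "data": {
  "increments": [
    {"tx":0.005,"ty":0.0003,"tz":0,"yaw":0},
    {"tx":0.005,"ty":0.0004,"tz":0,"yaw":0},
    {"tx":0.005,"ty":0.0003,"tz":0,"yaw":0},
    {"tx":0.005,"ty":0.0004,"tz":0,"yaw":0},
    {"tx":0.005,"ty":0.0003,"tz":0,"yaw":0},
    {"tx":0.005,"ty":0.0004,"tz":0,"yaw":0},
    {"tx":0.005,"ty":0.0003,"tz":0,"yaw":0},
    {"tx":0.005,"ty":0.0004,"tz":0,"yaw":0},
    {"tx":0.005,"ty":0.0003,"tz":0,"yaw":0},
    {"tx":0.005,"ty":0.0004,"tz":0,"yaw":0}
  ]
}}

```text
time_s: 7.68
position: [0.4849, -0.0905, 0.1033]
eef_rot: [-0.108, 3.14, -0.0]
wrist_force: [-2.0, -0.1, 1.5]
grip_width: 0.704
gripper_force: 0.8
```

Request:
{"op": "drive_tool", "data": {
  "increments": [
    {"tx":0.003,"ty":0.0002,"tz":0,"yaw":0},
    {"tx":0.003,"ty":0.0002,"tz":0,"yaw":0},
    {"tx":0.003,"ty":0.0002,"tz":0,"yaw":0},
    {"tx":0.003,"ty":0.0002,"tz":0,"yaw":0},
    {"tx":0.003,"ty":0.0002,"tz":0,"yaw":0},
    {"tx":0.002,"ty":0.0001,"tz":0,"yaw":0},
    {"tx":0.001,"ty":0.0001,"tz":0,"yaw":0},
    {"tx":0.001,"ty":0.0001,"tz":0,"yaw":0}
  ]
}}

```text
time_s: 8.68
position: [0.5035, -0.0892, 0.1032]
eef_rot: [0.108, -3.139, -0.0]
wrist_force: [-1.9, -1.2, -0.9]
grip_width: 0.701
gripper_force: 0.9
```

Request:
{"op": "drive_tool", "data": {
  "increments": [
    {"tx":0.001,"ty":0.0001,"tz":0,"yaw":0},
    {"tx":0.001,"ty":0.0001,"tz":0,"yaw":0}
  ]
}}

```text
time_s: 8.93
position: [0.5054, -0.0889, 0.1032]
eef_rot: [0.108, -3.139, -0.0]
wrist_force: [-2.2, -0.9, -2.2]
grip_width: 0.7
gripper_force: 0.8
```

Request:
{"op": "drive_tool", "data": {
  "increments": [
    {"tx":0.001,"ty":0.0001,"tz":0,"yaw":0},
    {"tx":0.001,"ty":0.0001,"tz":0,"yaw":0}
  ]
}}

```text
time_s: 9.18
position: [0.5076, -0.0887, 0.1033]
eef_rot: [0.108, -3.14, -0.0]
wrist_force: [-1.5, -1.0, -1.7]
grip_width: 0.701
gripper_force: 0.8
```

Request:
{"op": "drive_tool", "data": {
  "increments": [
    {"tx":0.001,"ty":0.0001,"tz":0,"yaw":0},
    {"tx":0,"ty":0,"tz":0,"yaw":0}
  ]
}}

```text
time_s: 9.43
position: [0.5089, -0.0887, 0.1035]
eef_rot: [-0.108, 3.139, -0.0]
wrist_force: [-1.5, 0.2, -0.3]
grip_width: 0.706
gripper_force: 0.0
```

```bash
python3 - <<'E'
from h import *
a=snapshot("top")[185:300,285:395,::-1];b=snapshot("scene")[150:230,325:405,::-1]
f=lambda i:cv2.resize(i,(395,500),interpolation=cv2.INTER_CUBIC)
cv2.imwrite("pics/3.png",np.hstack([f(a),f(b)]));print(get_obs()['wrist_force'])
E
```

```text
[ 0.19638781 -0.11949287  0.04532569]
```

View pics/3.png

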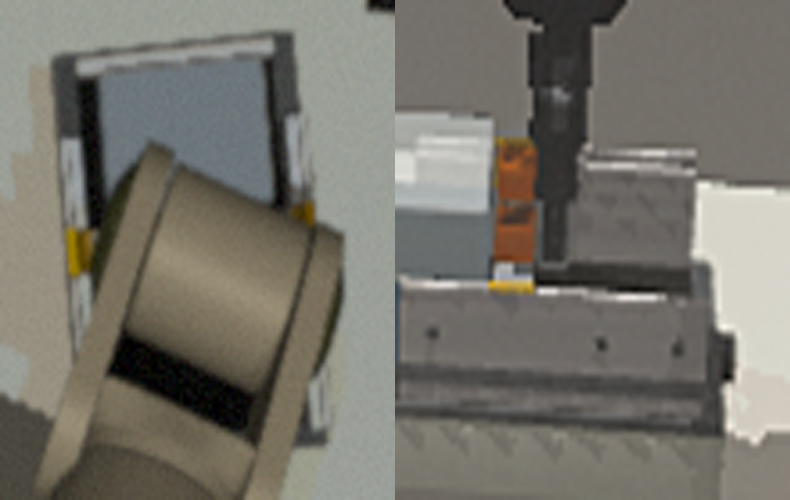

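```bash
python3 - <<'E'
from h import *
s=np.load("s.npy")
for z in(.1445,.1365):
  for x in (2,4.5,):
    p=proj("scene",T(s,[[x/1e3,34,0],[x/1e3,-34,0]]*np.array([1,1e-3,1])+[0,0,z]))
    print(z,x,p.round(1).tolist(),[(395+(u+.5-325)*4.94,(v+.5-150)*6.25) for u,v in p])
E
```

```text
0.1445 2 [[350.0, 180.5], [350.5, 171.4]] [(np.float64(521.0541415454732), np.float64(193.73696528795784)), (np.float64(523.5834255684188), np.float64(137.0114846576632))]
0.1445 4.5 [[349.2, 180.5], [349.7, 171.4]] [(np.float64(516.8996666781696), np.float64(193.47358736342778)), (np.float64(519.5892741248017), np.float64(136.76375593316976))]
0.1365 2 [[349.9, 182.9], [350.4, 173.8]] [(np.float64(520.4458642092744), np.float64(208.99604279308636)), (np.float64(522.9930779257468), np.float64(151.8060811034456))]
0.1365 4.5 [[349.1, 182.9], [349.6, 173.7]] [(np.float64(516.3008980140714), np.float64(208.7317367695654)), (np.float64(519.0077161945334), np.float64(151.55747054643848))]
```

The pads match the dropped state: z ≈ 0.1365 m, x ≈ 4.5 mm, and the contact force is gone. Now I'll back off, rise, and press both pads.

Request:
{"op": "drive_tool", "data": {
  "increments": [
    {"tx":-0.014,"ty":-0.001,"tz":0,"yaw":0},
    {"tx":0,"ty":0,"tz":0.03,"yaw":0},
    {"tx":0,"ty":0,"tz":0.03,"yaw":0},
    {"tx":0.02,"ty":0.0014,"tz":0,"yaw":0},
    {"tx":0.015,"ty":0.0008,"tz":0,"yaw":0},
    {"tx":0,"ty":0,"tz":0,"yaw":0}
  ]
}}

```text
time_s: 10.28
position: [0.5293, -0.0875, 0.1631]
eef_rot: [0.109, -3.139, -0.0]
wrist_force: [-0.7, 0.5, -0.3]
grip_width: 0.7
gripper_force: 0.0
```

Request:
{"op": "drive_tool", "data": {
  "increments": [
    {"tx":0,"ty":0,"tz":-0.015,"yaw":0},
    {"tx":0,"ty":0,"tz":-0.007,"yaw":0},
    {"tx":0,"ty":0,"tz":-0.003,"yaw":0},
    {"tx":0,"ty":0,"tz":-0.003,"yaw":0},
    {"tx":0,"ty":0,"tz":0,"yaw":0}
  ]
}}

```text
time_s: 10.9
position: [0.5295, -0.0875, 0.1354]
eef_rot: [0.108, -3.14, 0.0]
wrist_force: [0.2, 0.2, -0.1]
grip_width: 0.702
gripper_force: 0.0
```

Request:
{"op": "drive_tool", "data": {
  "increments": [
    {"tx":0,"ty":0,"tz":-0.002,"yaw":0},
    {"tx":0,"ty":0,"tz":-0.002,"yaw":0},
    {"tx":0,"ty":0,"tz":-0.002,"yaw":0}
  ]
}}

```text
time_s: 11.28
position: [0.5297, -0.0875, 0.1294]
eef_rot: [-0.108, 3.139, -0.0]
wrist_force: [0.5, -0.7, 3.2]
grip_width: 0.702
gripper_force: 1.6
```

Request:
{"op": "drive_tool", "data": {
  "increments": [
    {"tx":0,"ty":0,"tz":-0.002,"yaw":0},
    {"tx":0,"ty":0,"tz":-0.002,"yaw":0}
  ]
}}

```text
time_s: 11.52
position: [0.5299, -0.0876, 0.1258]
eef_rot: [-0.108, 3.138, -0.001]
wrist_force: [-0.5, 0.6, 7.3]
grip_width: 0.701
gripper_force: 3.3
```

Request:
{"op": "drive_tool", "data": {
  "increments": [
    {"tx":0,"ty":0,"tz":-0.002,"yaw":0},
    {"tx":0,"ty":0,"tz":-0.002,"yaw":0}
  ]
}}

```text
time_s: 11.78
position: [0.53, -0.0876, 0.1217]
eef_rot: [-0.108, 3.138, -0.001]
wrist_force: [-0.6, 0.4, 1.4]
grip_width: 0.705
gripper_force: 1.1
```

Request:
{"op": "drive_tool", "data": {
  "increments": [
    {"tx":0,"ty":0,"tz":-0.002,"yaw":0},
    {"tx":0,"ty":0,"tz":-0.002,"yaw":0}
  ]
}}

```text
time_s: 12.02
position: [0.5293, -0.0874, 0.1168]
eef_rot: [0.108, -3.139, -0.001]
wrist_force: [-0.4, 0.3, -0.4]
grip_width: 0.702
gripper_force: 0.0
```

Request:
{"op": "drive_tool", "data": {
  "increments": [
    {"tx":0,"ty":0,"tz":-0.002,"yaw":0},
    {"tx":0,"ty":0,"tz":-0.001,"yaw":0}
  ]
}}

```text
time_s: 12.28
position: [0.5294, -0.0875, 0.114]
eef_rot: [0.108, -3.139, -0.0]
wrist_force: [0.1, 0.6, -0.8]
grip_width: 0.701
gripper_force: 0.0
```

Request:
{"op": "drive_tool", "data": {
  "increments": [
    {"tx":0,"ty":0,"tz":-0.001,"yaw":0},
    {"tx":0,"ty":0,"tz":-0.001,"yaw":0}
  ]
}}

```text
time_s: 12.52
position: [0.5297, -0.0875, 0.1134]
eef_rot: [-0.108, 3.139, -0.001]
wrist_force: [-4.3, 3.0, 15.7]
grip_width: 0.699
gripper_force: 7.9
```

Request:
{"op": "drive_tool", "data": {
  "increments": [
    {"tx":0,"ty":0,"tz":-0.001,"yaw":0},
    {"tx":0,"ty":0,"tz":0,"yaw":0}
  ]
}}

```text
time_s: 12.78
position: [0.5298, -0.0875, 0.1133]
eef_rot: [-0.108, 3.138, -0.001]
wrist_force: [-6.6, 1.9, 18.0]
grip_width: 0.701
gripper_force: 9.0
```

The bar has bottomed out at the seated height. I'll press a little more firmly, retreat and check.

Request:
{"op": "drive_tool", "data": {
  "increments": [
    {"tx":0,"ty":0,"tz":-0.001,"yaw":0},
    {"tx":0,"ty":0,"tz":0,"yaw":0}
  ]
}}

```text
time_s: 13.02
position: [0.5299, -0.0875, 0.1133]
eef_rot: [-0.108, 3.137, -0.002]
wrist_force: [-8.7, 3.1, 26.5]
grip_width: 0.707
gripper_force: 13.1
```

Request:
{"op": "drive_tool", "data": {
  "increments": [
    {"tx":0,"ty":0,"tz":0.01,"yaw":0},
    {"tx":0,"ty":0,"tz":0.03,"yaw":0},
    {"tx":0,"ty":0,"tz":0.04,"yaw":0},
    {"tx":-0.04,"ty":0.03,"tz":0.03,"yaw":0},
    {"tx":-0.04,"ty":0.04,"tz":0.01,"yaw":0},
    {"tx":-0.03,"ty":0.045,"tz":0,"yaw":0},
    {"tx":-0.03,"ty":0.045,"tz":0,"yaw":0},
    {"tx":-0.02,"ty":0.045,"tz":0,"yaw":0},
    {"tx":-0.02,"ty":0.045,"tz":0,"yaw":0},
    {"tx":0,"ty":0,"tz":0,"yaw":0}
  ]
}}

```text
time_s: 14.28
position: [0.3481, 0.1645, 0.2305]
eef_rot: [-0.116, 3.139, 0.001]
wrist_force: [0.3, -0.4, -0.2]
grip_width: 0.701
gripper_force: 0.0
```

```bash
python3 - <<'E'
from h import *
a=snapshot("top");b=snapshot("scene");s=np.load("s.npy")
a=a[185:300,285:395,::-1];b=b[150:230,325:405,::-1]
f=lambda i:cv2.resize(i,(395,500),interpolation=cv2.INTER_CUBIC)
cv2.imwrite("pics/4.png",np.hstack([f(a),f(b)]))
for z in(.1365,.119):
    P=np.array([[4.5e-3,.034,z],[4.5e-3,-.034,z]])
    print(z,[(395+(u+.5-325)*4.94,(v+.5-150)*6.25) for u,v in proj("scene",T(s,P))],[((u+.5-285)*395/110,(v+.5-185)*500/115) for u,v in proj("top",T(s,P))])
E
```

```text
0.1365 [(np.float64(516.3008980140714), np.float64(208.7317367695654)), (np.float64(519.0077161945334), np.float64(151.55747054643848))] [(np.float64(144.17203997030586), np.float64(243.4731176225455)), (np.float64(242.24992391164886), np.float64(232.79626278120617))]
0.119 [(np.float64(515.0005390571433), np.float64(241.86819235930184)), (np.float64(517.7443819799707), np.float64(183.69426184217818))] [(np.float64(143.5764607524038), np.float64(244.23443686913626)), (np.float64(240.31435737397777), np.float64(233.70291377590172))]
```

View pics/4.png

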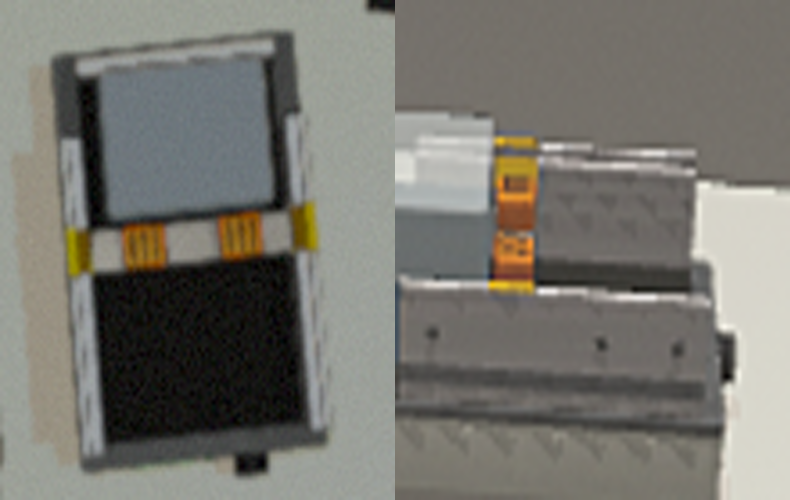

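Both pad tops, at (515,244) and (517,183), match the seated height. In the top view the pins are hidden inside the rails, and the box is flush against the stop at (185,65). The robot is clear, so I'll hand in.

```bash
python3 -c "
from cell import *
print(close_job())"
```

```text
the job is handed in; nothing more can be done
None
```

The job is handed in at about 14.4 s of the 38 s: the blue-based tip box is against the rear stop, the spring bar is in the notches, and both ends are pressed down to the seated height with the pins out of sight in the rails; the other objects were not touched.

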